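# Hang two inking-roller sleeves on the drying bar

### The arm

A 6-joint arm with a two-finger parallel gripper is mounted at the origin on the work surface. World frame = base frame: x ahead of the robot, y to its left, z up, the work surface at z = 0. Lengths are in mm, angles in rad, forces in N, time in s.
With the tool pointing down it reaches from about 350 to 875 mm from the base axis. Payload 4.2 kg.
Tool frame: the origin (TCP) lies at the very end of the fingers, on their centre line; the grasp point (between the pads) lies 19 mm behind it (arm.grip_point_offset is the distance from the TCP to the grasp point, in mm); z points along the fingers, y is the direction in which the jaws open and shut (so a half turn about z gives the same grasp; the last joint's range is limited). The gripper opens to 85 mm and grips with 20 to 120 N. Pads are 22 mm wide; open, the fingers measure 114 mm over their backs; the gripper's body (76 mm by 85 mm) begins 54 mm behind the grasp point. The pads swing forward as they close: fully open they stand 13 mm farther back than shut.
Start: joints at [-0.947, 0.385, 0.008, 0, -1.194, -0.259], TCP at [222.991, -583.845, 231.312] pointing down, gripper open.
Joint ranges: [-3.14, 3.14], [-1.21, 2.06], [-1.07, 1.41], [-3.16, 2.05], [-2.99, -0.16], [-3.1, 3.1]. Speed limits (rad/s): [2.79, 2.79, 3.14, 3.14, 3.14, 3.14].

### API

Orientations are given as a unit quaternion [x, y, z, w].
In Python, from bench import arm gives the robot as it stands.
- The arm moves only by the tool drive_tool, never from a script. Its argument "steps" is a list of rows, each a list of 5 numbers: the shift along the tool's x, y, z in m, then the turn about the tool's z in degrees, then the finger opening in m, from 0 to 0.0854. A call has 1 to 20 rows; each row shifts and turns the commanded pose from where the row before left it, along the tool's axes as they then stand; what a row does not reach is not made up. A row lasts 1/10 s, in which the tool goes at most 50 mm and 8.59 degrees, less where a joint would pass 70% of its speed; a pose out of reach is approached as far as the arm can. A call is refused whole if a number of a shift passes 0.05 or a number of a turn 8.59, either way. A call with a gripper value outside its range is refused whole. The fingers move at their own pace and stop on an object; the grip force is fixed at half the most. Time passes only in rows, so rows that do not move let the fingers close. It gives the time, the measured TCP pose, the force and the opening at its end, in the units of the state.
- arm.read_state(): the state, without advancing time (a new reading comes with each control period).
- arm.get_image(name): name is "scene" or "top" or "wrist"; returns (picture, depth): 480x640x3 uint8, blue, green, red; 480x640 float32, mm along the optical axis (not along the pixel's ray), 0 where there is no reading.
- arm.camera_params(name): a dict with "K" (3x3 intrinsics, pixels), "world_to_cam" (4x4, takes a point from world to camera coordinates); the wrist camera has in their place "mount" (4x4, takes a point from camera to tool coordinates, whose origin is the TCP and whose axes are the flange's). Camera axes: x right, y up, looking along -z (the intrinsics and any distortion apply to the point x, -y, -z); pixel columns grow to the right and rows downward; lengths in mm; the calibration is good to about 2 mm. The wrist camera is an equidistant fisheye: a pixel r from the principal point sees the ray r / f radians off the axis. A picture is of the moment at which its call begins: read the wrist's pose just before it. camera_params takes no time and is no camera call.
- arm.job_done(): hands the job in, once; it reports no verdict.
The state is a dict: "clock": time; "joints": joint angles; "joint_vel": joint speeds; "joint_efforts": joint torques, N m; "position": TCP position; "ee_rot": TCP orientation; "contact_force": force on the tool from outside, world axes, zero at the start; "wrist_torque": the same for the moment, N m; "gripper_width": finger opening in mm.
Only numpy, scipy, OpenCV 4.12 (cv2) and the standard library are available. Lean on these libraries where they do the work, as an engineer would, in place of code of your own. Each camera call takes 0.05 s, during which the arm holds its last target.

### The job

The two narrow black roller sleeves lying end to end in the wooden V-shaped cradle (not the long one standing on its end) should not be left resting on their rubber. Take the hanging bar by its wooden handle out of the drying stand, run its rod through both sleeves, lift them off the cradle together, and lay the bar back in the stand's two forks the same way round as before, with both sleeves hanging on it between the forks; do not drop a sleeve.

Things in the scene. Friction and masses are not known exactly. Their poses are not given: they have to be found in the camera images.
- bar: Hanging bar, 130 g: steel rod 12 mm thick through a wooden handle; starts level in the stand. Origin on the rod's axis, mid handle; x along the rod to its tip, z up. Handle x -30..30 mm, 24 mm wide (y), 12 mm above to 22 mm below the axis: grip across y, from above, at the origin. Rod x -105..235 mm. A stop disc 52 mm across at x 43..47 mm does not pass the sleeves.
- sleeve_a: Narrow roller sleeve: black rubber tube, aluminium core, outside 60 mm, hole 44 mm, 36 mm long, about 45 g. Origin: hole's centre, 90 mm above the bench; x: hole's level axis (y, z arbitrary). Lies in a fixed plywood V cradle (100 mm along x, 90 wide, 85 high) with open ends. It is the one on the side of the bar's handle; its x points to sleeve_b: the rod enters here first, along +x.
- sleeve_b: The other narrow sleeve, same size, same cradle, in line with sleeve_a and centred 42 mm further along its x (a 6 mm gap between them). Hung on the rod, a sleeve's centre is about 16 mm below the rod's axis and its lowest point 46 mm below.
- stand_seat (a point): Place of the bar's origin when seated in the fixed steel stand, 105 mm above the bench; x along the seated rod to its tip, z up. Base 310 x 60 x 12 mm; two open V forks 8 mm thick at x -65 mm (behind the handle) and x 195 mm, 38 mm wide at the mouth, 21 mm above the rod's axis. Sleeves hang between x 47 and 191 mm. Stand and cradle are roughly parallel; either may be nearer the robot.
There are look-alikes about, which are no part of the job. Leave any pink or purple look-alike of the sleeve_a alone.

How it is judged (in metres and radians):
On the way:
1. both sleeves are on the rod and lifted together, at least 12 mm above where they lay (x of sleeve_a in the frame of bar between 0.045 and 0.2 m and y of sleeve_a in the frame of bar between -0.02 and 0.02 m and z of sleeve_a in the frame of bar between -0.026 and 0.02 m and x of sleeve_b in the frame of bar between 0.045 and 0.2 m and y of sleeve_b in the frame of bar between -0.02 and 0.02 m and z of sleeve_b in the frame of bar between -0.026 and 0.02 m and height (world z) of each of sleeve_a, sleeve_b above 0.102 m), for 0.2 s.
At the end, for the whole second after the job is handed in: The bar lies still in both forks of the stand: its origin within 25 mm of the seat along the rod and 12 mm sideways and in height, in line within 5 degrees, the handle at the same end as before. Both narrow sleeves hang still on its rod between the stop disc and the tip fork (x of bar in the frame of stand_seat between -0.025 and 0.025 m and y of bar in the frame of stand_seat between -0.012 and 0.012 m and z of bar in the frame of stand_seat between -0.012 and 0.012 m and angle between the x axis of bar and the x axis of stand_seat, either way round below 0.09 rad and y of sleeve_a in the frame of bar between -0.02 and 0.02 m and z of sleeve_a in the frame of bar between -0.026 and 0.02 m and y of sleeve_b in the frame of bar between -0.02 and 0.02 m and z of sleeve_b in the frame of bar between -0.026 and 0.02 m and x of sleeve_a in the frame of stand_seat between 0.045 and 0.195 m and x of sleeve_b in the frame of stand_seat between 0.045 and 0.195 m and linear speed of each of bar, sleeve_a, sleeve_b below 0.03 m/s); the robot touches nothing.
It fails at once if a narrow sleeve is dropped: its centre comes lower than 60 mm above the bench (height (world z) of any of sleeve_a, sleeve_b below 0.06 m).
It also fails if it takes over 64 s, if anything falls off the work surface, if the arm or the gripper's body presses on something with over 40 N, if the wrist force passes 120 N, or if a joint passes its speed limit or range.

## Working session

There is one attempt and no reset: what is moved stays moved. The work goes in short steps, Python scripts to look and compute and a tool call to move; the robot and the scene stay as the last step left them, time stands still between calls to the robot, and variables do not carry over. Pictures are saved under pics/ and viewed, and the job is handed in when it is done.

Besides the shell and the picture viewer there is one more tool, called after "Request:" by a JSON object that holds its "api" and its "payload", one argument or row to a line. drive_tool: Moves the arm, as the interface text tells. Its arguments: {"type":"object","properties":{"steps":{"type":"array"}},"required":["steps"]}

```bash
mkdir -p pics; ls
python3 - <<'E'
from bench import arm
import cv2,numpy as np
s=arm.read_state();print(s)
for n in("scene","top"):
    im,d=arm.get_image(n);cv2.imwrite(f"pics/{n}0.png",im);np.save(f"pics/{n}0.npy",d)
    p=arm.camera_params(n);print(n,p)
print(arm.camera_params("wrist"), arm.grip_point_offset)
E
```

```text
pics
{'clock': 0.0, 'joints': array([-9.47417998e-01,  3.85574476e-01,  6.63811519e-03, -5.25023585e-04,
       -1.19399091e+00, -2.58608588e-01]), 'joint_vel': array([-0.00102643,  0.00156377, -0.00030292,  0.00033763,  0.00061236,
       -0.00083403]), 'joint_efforts': array([ 9.12378687e-05, -3.92287982e+01,  1.88399899e+01,  4.18608516e+00,
       -4.69904422e-03,  2.21000498e-07]), 'position': array([ 222.78340859, -583.32609635,  230.21170933]), 'ee_rot': array([-1.81280048e-01,  9.83430907e-01,  1.06767944e-03, -2.34134142e-04]), 'contact_force': array([ 0.40655993, -0.77697149, -0.6371009 ]), 'wrist_torque': array([ 0.00450106, -0.08278057,  0.01121756]), 'gripper_width': 85.38517163192564}
scene {'K': array([[616.73659776,   0.        , 325.5889096 ],
       [  0.        , 616.73659776, 240.42884845],
       [  0.        ,   0.        ,   1.        ]]), 'world_to_cam': array([[-7.62337188e-01,  6.46885558e-01,  1.95214452e-02,
         3.48454427e+02],
       [-3.43039641e-01, -4.29473027e-01,  8.35390163e-01,
         8.94950087e+01],
       [ 5.48785765e-01,  6.30152358e-0
[... 486 characters left out ...]
     [-1.46819621e-01, -4.55925612e-02,  9.88111996e-01,
        -7.60840375e+02],
       [ 0.00000000e+00,  0.00000000e+00,  0.00000000e+00,
         1.00000000e+00]])}
{'K': array([[371.64829954,   0.        , 316.00811819],
       [  0.        , 371.64829954, 239.13595649],
       [  0.        ,   0.        ,   1.        ]]), 'mount': array([[-2.74305358e-04,  9.62368367e-01,  2.71748138e-01,
         6.85170722e+01],
       [ 9.99999960e-01,  2.45199525e-04,  1.41061060e-04,
        -5.64572850e-01],
       [ 6.91201878e-05,  2.71748166e-01, -9.62368396e-01,
        -1.43558926e+02],
       [ 0.00000000e+00,  0.00000000e+00,  0.00000000e+00,
         1.00000000e+00]])} 18.700000000000003
```

View pics/scene0.png

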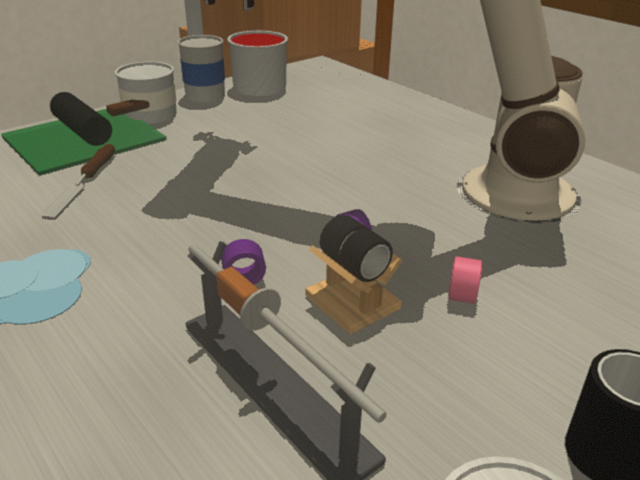

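View pics/top0.png

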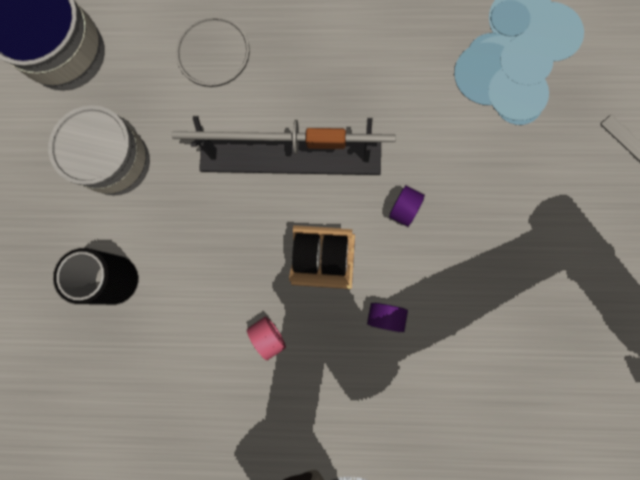

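Top view: the bar lies in the stand with its orange handle at (325,138), disc at (295,137), and tip to the left (175,135), i.e. +y. The two black sleeves are in the cradle at (306,254) and (335,254), so sleeve_a is the right one, nearer the handle end.
Look-alikes: purple sleeves at (407,206) and (388,317), pink at (265,338), the tall black one at (95,277), and a black roller on the green mat (scene 80,118). I choose the pair in the wooden cradle.

```bash
cat > h.py <<'E'
from bench import arm
import cv2,numpy as np
def deproj(n,d):
    p=arm.camera_params(n);K=p["K"];T=np.linalg.inv(p["world_to_cam"])
    v,u=np.mgrid[:480,:640]
    P=np.stack([(u-K[0,2])/K[0,0]*d,-(v-K[1,2])/K[1,1]*d,-d],-1)
    W=P@T[:3,:3].T+T[:3,3]; W[d<=0]=np.nan
    return W
def ray(n,u,v,z):
    p=arm.camera_params(n);K=p["K"];T=np.linalg.inv(p["world_to_cam"])
    r=T[:3,:3]@np.array([(u-K[0,2])/K[0,0],-(v-K[1,2])/K[1,1],-1]);c=T[:3,3]
    return c+r*(z-c[2])/r[2]
def proj(n,P):
    p=arm.camera_params(n);c=p["world_to_cam"]@np.append(P,1);K=p["K"]
    return K[0,0]*c[0]/-c[2]+K[0,2],-K[1,1]*c[1]/-c[2]+K[1,2]
E
python3 - <<'E'
from h import *
im=cv2.imread("pics/top0.png");W=deproj("top",np.load("pics/top0.npy"))
hsv=cv2.cvtColor(im,cv2.COLOR_BGR2HSV)
def rep(name,m):
    c,_=cv2.findContours(m.astype(np.uint8),cv2.RETR_EXTERNAL,cv2.CHAIN_APPROX_NONE);
    for k in c:
        if cv2.contourArea(k)<60: continue
        mm=np.zeros(m.shape,np.uint8);cv2.drawContours(mm,[k],-1,1,-1);w=W[(mm>0)&m];w=w[~np.isnan(w[:,0])]
        print(name,cv2.minAreaRect(k),"med",np.median(w,0).round(1),"lo",np.percentile(w,2,0).round(1),"hi",np.percentile(w,98,0).round(1))
v,u=np.mgrid[:480,:640]
reg=(u>160)&(u<410)&(v>110)&(v<160)
hm=(hsv[...,0]<20)&(hsv[...,1]>150)&(hsv[...,2]>60)&reg;rep("handle",hm)
rod=reg&(W[...,2]>98)&~hm; rep("rod",rod)
reg2=(u>280)&(u<365)&(v>215)&(v<300)
rep("sleeve",reg2&(hsv[...,2]<50)&(W[...,2]>85))
rep("cradle",reg2&(W[...,2]>50))
# rod line
for a,b in((176,190),(205,285),(350,365),(375,394)):
    m=(W[...,2]>100)&(u>=a)&(u<=b)&(v>125)&(v<145)
    w=W[m];print(a,b,len(w),w.mean(0).round(1),w.max(0).round(1))
cv2.imwrite("pics/crop0.png",cv2.resize(im[100:310,160:430],None,fx=2.9,fy=2.8,interpolation=cv2.INTER_CUBIC))
im2=cv2.imread("pics/scene0.png");cv2.imwrite("pics/crop1.png",cv2.resize(im2[190:340,170:430],None,fx=3,fy=3,interpolation=cv2.INTER_CUBIC))
E
```

```text
handle ((325.0, 136.5), (15.0, 38.0), 90.0) med [621.4  40.5 116.8] lo [611.9  13.8 109.8] hi [633.1  67.2 119.6]
rod ((368.4827575683594, 133.65745544433594), (30.821535110473633, 49.955013275146484), 73.0724868774414) med [622.  -24.3 110.5] lo [601.5 -61.9 104.4] hi [643.8  11.  126.1]
rod ((257.6805114746094, 135.48721313476562), (173.3413848876953, 34.09273910522461), 2.2906100749969482) med [623.9 166.6 110.1] lo [604.5  33.3 100.8] hi [645.6 269.5 129.3]
sleeve ((333.2206726074219, 255.04971313476562), (24.115131378173828, 39.69880676269531), 3.9451863765716553) med [444.4  26.2 116.5] lo [418.8   9.3  98.9] hi [474.2  42.3 121.6]
sleeve ((304.94189453125, 253.2086181640625), (26.224609375, 39.7452507019043), 3.468229293823242) med [446.9  67.1 116.6] lo [421.1  50.1  97.7] hi [476.7  84.5 121.7]
cradle ((320.38714599609375, 255.1924591064453), (60.000152587890625, 56.07553482055664), 3.814074993133545) med [444.3  46.3 109.6] lo [407.7   3.4  66.7] hi [489.   87.1 121.5]
176 190 122 [625.2 256.8 109.8] [631.5 269.9 127.2]
205 285 640 [624.5 161.9 109.5] [632.5 224.2 114.5]
350 365 128 [622.4  -7.7 109.7] [628.9   3.5 114.2]
375 394 158 [620.9 -47.9 109.7] [627.  -33.7 113.6]
```

View pics/crop0.png

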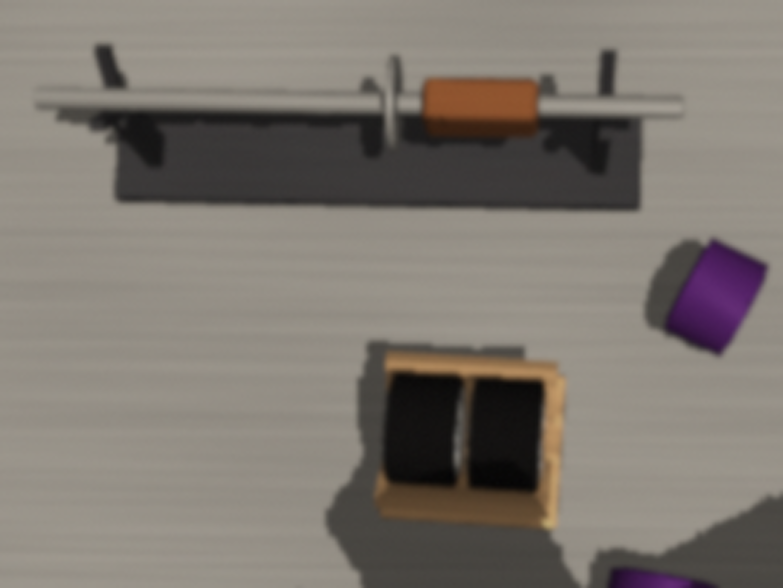

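View pics/crop1.png

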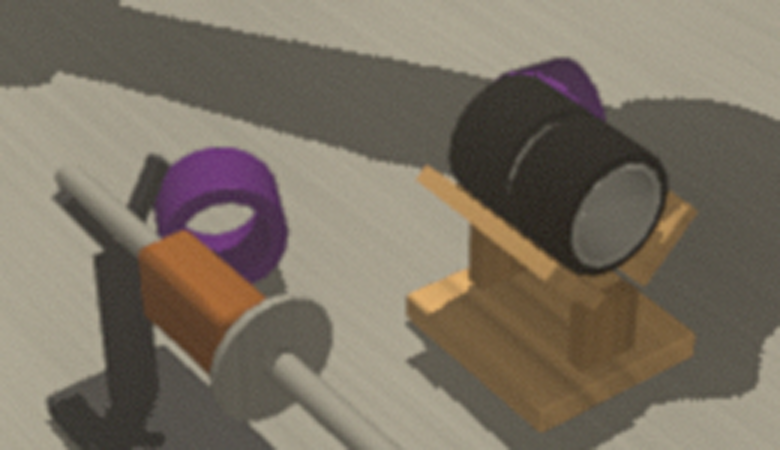

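The close crop shows orange handle, disc and two black sleeves in the wooden V; the cradle is yawed about 3–4° relative to the stand. Next I refine the numbers.

Run:
```python
from h import *
from scipy.optimize import least_squares
im=cv2.imread("pics/top0.png");W=deproj("top",np.load("pics/top0.npy"))
hsv=cv2.cvtColor(im,cv2.COLOR_BGR2HSV);v,u=np.mgrid[:480,:640]
print("rod ends",ray("top",173.5,135,105),ray("top",395.5,138,105))
print("handle ends",ray("top",306,136,117),ray("top",345,138,117),"disc",ray("top",295,120,131))
def cyl(m,r,z0,y0):
    w=W[m]
    f=lambda p:np.hypot(w[:,0]-p[0]-p[1]*(w[:,1]-y0),w[:,2]-p[2])-r
    s=least_squares(f,[np.median(w[:,0]),0,z0],loss="soft_l1");print(len(w),s.x.round(3),np.abs(s.fun).mean().round(2))
reg=(v>225)&(v<290)&(hsv[...,2]<50)&(W[...,2]>100)
cyl(reg&(u>290)&(u<350),30,90,46)
cyl(reg&(u>294)&(u<316),30,90,67);cyl(reg&(u>324)&(u<346),30,90,26)
for sl in ((205,285),(176,190),(375,394)):
    m=(W[...,2]>106)&(W[...,2]<114)&(u>=sl[0])&(u<=sl[1])&(v>125)&(v<145);cyl(m,6,105,40)
for n,c in(("p1",(407,206)),("p2",(388,317))): print(n,W[c[1]-6:c[1]+6,c[0]-6:c[0]+6].reshape(-1,3).max(0))
# scene check
S=cv2.imread("pics/scene0.png")
for P in([622,40,117],[624.9,275,105],[620.7,-65,105],[446,26,120],[448.7,68,120],[449.9,86,90]): print(P,"scene",np.round(proj("scene",P),1),"top",np.round(proj("top",P),1))
```

```text
rod ends [627.88147526 273.42224627 105.        ] [623.34993648 -64.69042818 105.        ]
handle ends [622.12202826  68.87617264 117.        ] [619.06888209  10.89506745 117.        ] disc [641.56405681  84.36261508 131.        ]
1847 [4.48524e+02 5.50000e-02 9.04380e+01] 0.79
807 [4.49674e+02 5.70000e-02 9.04640e+01] 0.79
790 [4.4744e+02 5.7000e-02 9.0450e+01] 0.77
598 [6.23860e+02 1.60000e-02 1.05105e+02] 0.86
108 [ 6.27318e+02 -2.00000e-03  1.05216e+02] 0.84
142 [6.24568e+02 2.30000e-02 1.05362e+02] 0.84
p1 [538.9251562  -77.12268682  62.05633953]
p2 [366.73879732 -47.52055311  62.7125262 ]
[622, 40, 117] scene [238.6 279.1] top [325.4 136.1]
[624.9, 275, 105] scene [384.1 415. ] top [172.4 136.9]
[620.7, -65, 105] scene [192.8 246.7] top [395.7 139.7]
[446, 26, 120] scene [347.  220.6] top [333.2 253.9]
[448.7, 68, 120] scene [368.  235.1] top [303.9 251.7]
[449.9, 86, 90] scene [375.8 261.7] top [293.5 253. ]
```

```bash
cat >> h.py <<'E'
from scipy.spatial.transform import Rotation as Ro
def plan(tgt,slope,steps=1):
    """tgt TCP world mm; bar x dir = (slope,1,0); tool x = -bar x"""
    s=arm.read_state();R=Ro.from_quat(s["ee_rot"]);p=s["position"]
    d=-np.array([slope,1,0])/np.hypot(slope,1)
    Rt=np.stack([d,np.cross([0,0,-1],d),[0,0,-1]],1)
    rel=R.inv()*Ro.from_matrix(Rt)
    print("clock",round(s["clock"],2),"pos",p.round(1),"F",s["contact_force"].round(1),"w",round(s["gripper_width"],1))
    print(" rel rotvec deg",np.degrees(rel.as_rotvec()).round(2))
    dw=np.array(tgt)-p
    print(" delta now-axes",R.inv().apply(dw).round(1)," delta after turn",(Rt.T@dw).round(1))
E
python3 -c "
from h import *
plan([623.9,39.4,180],0.015)"
```

```text
clock 0.1 pos [ 222.8 -583.4  230.3] F [ 0.2  0.4 -0.5] w 85.4
 rel rotvec deg [ 1.100e-01  6.000e-02 -6.825e+01]
 delta now-axes [-596.8  438.7   51.1]  delta after turn [-628.7 -391.7   50.3]
```

Request:
{"api": "drive_tool", "payload": {
  "steps": [
    [0, 0, 0, -8.53, 0.085],
    [0, 0, 0, -8.53, 0.085],
    [0, 0, 0, -8.53, 0.085],
    [0, 0, 0, -8.53, 0.085],
    [0, 0, 0, -8.53, 0.085],
    [0, 0, 0, -8.53, 0.085],
    [0, 0, 0, -8.53, 0.085],
    [0, 0, 0, -8.53, 0.085]
  ]
}}

```text
clock: 0.9
position: [222.8, -583.5, 230.7]
ee_rot: [-0.704, 0.71, 0.001, 0.0]
contact_force: [0.1, -0.2, 0.5]
gripper_width: 84.8
```

Request:
{"api": "drive_tool", "payload": {
  "steps": [
    [-0.035, -0.022, 0, 0, 0.085],
    [-0.035, -0.022, 0, 0, 0.085],
    [-0.035, -0.022, 0, 0, 0.085],
    [-0.035, -0.022, 0, 0, 0.085],
    [-0.035, -0.022, 0, 0, 0.085],
    [-0.035, -0.022, 0, 0, 0.085],
    [-0.035, -0.022, 0, 0, 0.085],
    [-0.035, -0.022, 0, 0, 0.085],
    [-0.035, -0.022, 0, 0, 0.085],
    [-0.035, -0.022, 0, 0, 0.085],
    [-0.035, -0.022, 0, 0, 0.085],
    [-0.035, -0.022, 0, 0, 0.085],
    [-0.035, -0.022, 0, 0, 0.085],
    [-0.035, -0.022, 0, 0, 0.085],
    [-0.035, -0.022, 0, 0, 0.085],
    [-0.035, -0.022, 0, 0, 0.085],
    [-0.035, -0.022, 0, 0, 0.085],
    [0, 0, 0, 0, 0.085],
    [0, 0, 0, 0, 0.085]
  ]
}}

```text
clock: 2.8
position: [605.6, 6.2, 230.2]
ee_rot: [-0.702, 0.712, 0.001, -0.001]
contact_force: [0.4, 0.8, -0.6]
gripper_width: 85.2
```

```bash
python3 -c "
from h import *
plan([623.9,39.4,180],0.015);print(arm.read_state()['joints'].round(2))"
```

```text
clock 2.8 pos [605.6   6.2 230.2] F [ 0.4  0.8 -0.6] w 85.2
 rel rotvec deg [ 0.12 -0.02  0.08]
 delta now-axes [-33.4 -17.9  50.2]  delta after turn [-33.5 -17.8  50.2]
[ 0.28  0.35 -0.04 -0.   -1.18 -0.29]
```

Request:
{"api": "drive_tool", "payload": {
  "steps": [
    [-0.017, -0.009, 0.015, 0, 0.085],
    [-0.0165, -0.009, 0.015, 0, 0.085],
    [0, 0, 0, 0, 0.085],
    [0, 0, 0, 0, 0.085]
  ]
}}

```text
clock: 3.2
position: [624.0, 38.8, 200.0]
ee_rot: [-0.702, 0.712, 0.001, -0.001]
contact_force: [-0.1, -0.0, 0.0]
gripper_width: 85.3
```

Run:
```python
from h import *
plan([623.9,39.4,86.3],0.015)
im,d=arm.get_image("wrist");cv2.imwrite("pics/w1.png",im)
```

```text
clock 3.2 pos [624.   38.8 200. ] F [-0.1 -0.   0. ] w 85.3
 rel rotvec deg [ 0.14 -0.05  0.02]
 delta now-axes [ -0.7  -0.2 113.7]  delta after turn [-6.000e-01  1.000e-01  1.137e+02]
```

View pics/w1.png

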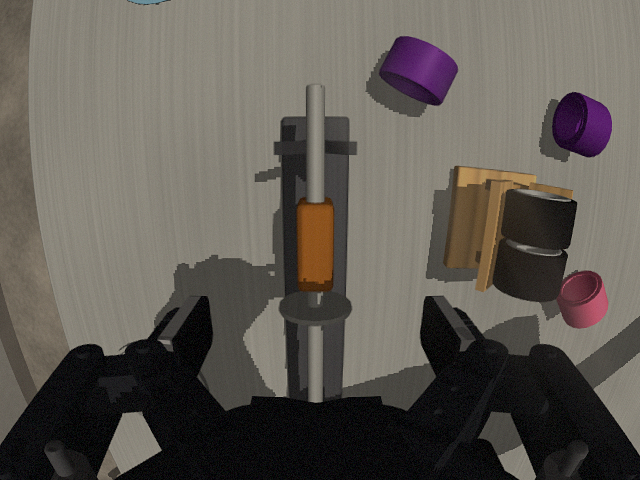

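The wrist view shows the rod running down column 316 (the camera's centre column), with the handle from row 198 to 290. I check its position along the rod by ray.

```bash
cat >> h.py <<'E'
def wray(u,v,z):
    p=arm.camera_params("wrist");K=p["K"];M=p["mount"];s=arm.read_state()
    x,y=(u-K[0,2]),(v-K[1,2]);r=np.hypot(x,y);th=r/K[0,0]
    d=np.array([np.sin(th)*x/r,-np.sin(th)*y/r,-np.cos(th)])
    R=Ro.from_quat(s["ee_rot"]);o=s["position"]+R.apply(M[:3,3]);d=R.apply(M[:3,:3]@d)
    return o+d*(z-o[2])/d[2]
E
python3 - <<'E'
from h import *
for q in((316,199,117),(316,290,117),(316,86,105),(306,86,105),(326,86,105),(316,307,105)):print(q,wray(*q).round(1))
E
```

```text
(316, 199, 117) [624.3   7.5 117. ]
(316, 290, 117) [625.2  68.5 117. ]
(316, 86, 105) [623.1 -63.8 105. ]
(306, 86, 105) [629.5 -63.9 105. ]
(326, 86, 105) [616.8 -63.7 105. ]
(316, 307, 105) [625.5  87.1 105. ]
```

Consistent (handle centre about [624.5, 39]). Descend and grip.

Request:
{"api": "drive_tool", "payload": {
  "steps": [
    [0, 0, 0.02, 0, 0.085],
    [0, 0, 0.02, 0, 0.085],
    [0, 0, 0.02, 0, 0.085],
    [0, 0, 0.02, 0, 0.085],
    [0, 0, 0.015, 0, 0.085],
    [0, 0, 0.01, 0, 0.085],
    [0, 0, 0.009, 0, 0.085],
    [0, 0, 0, 0, 0.085],
    [0, 0, 0, 0, 0.085]
  ]
}}

```text
clock: 4.15
position: [624.8, 38.7, 87.9]
ee_rot: [-0.702, 0.712, -0.0, 0.0]
contact_force: [-0.2, 0.5, -0.5]
gripper_width: 85.3
```

Request:
{"api": "drive_tool", "payload": {
  "steps": [
    [0, 0, 0, 0, 0.05],
    [0, 0, 0, 0, 0.035],
    [0, 0, 0, 0, 0.025],
    [0, 0, 0, 0, 0.01],
    [0, 0, 0, 0, 0],
    [0, 0, 0, 0, 0],
    [0, 0, 0, 0, 0],
    [0, 0, 0, 0, 0],
    [0, 0, 0, 0, 0],
    [0, 0, 0, 0, 0]
  ]
}}

```text
clock: 5.15
position: [624.5, 38.8, 87.6]
ee_rot: [-0.702, 0.712, -0.0, 0.0]
contact_force: [-1.2, 0.7, 2.9]
gripper_width: 23.3
```

Request:
{"api": "drive_tool", "payload": {
  "steps": [
    [0, 0, -0.01, 0, 0],
    [0, 0, -0.015, 0, 0],
    [0, 0, -0.02, 0, 0],
    [0, 0, -0.02, 0, 0],
    [0, 0, -0.015, 0, 0],
    [0, 0, -0.01, 0, 0],
    [0, 0, 0, 0, 0],
    [0, 0, 0, 0, 0]
  ]
}}

```text
clock: 5.95
position: [623.8, 38.7, 176.6]
ee_rot: [-0.702, 0.712, 0.001, -0.0]
contact_force: [-0.6, -0.4, -2.9]
gripper_width: 23.5
```

Run:
```python
from h import *
plan([431.5,-258,177],0.056)
im,d=arm.get_image("scene");cv2.imwrite("pics/s2.png",im)
```

```text
clock 5.95 pos [623.8  38.7 176.6] F [-0.6 -0.4 -2.9] w 23.5
 rel rotvec deg [0.08 0.01 2.33]
 delta now-axes [ 2.996e+02  1.877e+02 -2.000e-01]  delta after turn [307.  175.4  -0.4]
```

View pics/s2.png

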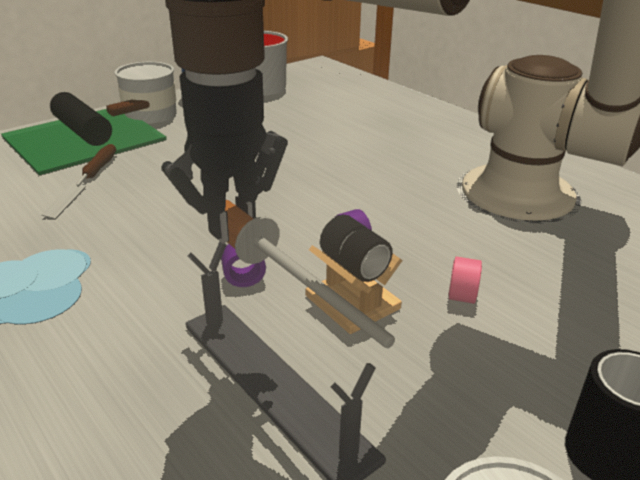

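The bar is held clear of the stand, tip at about (390,342). Compare this with where a level bar's tip should appear, to get the tilt.

Run:
```python
from h import *
for z in(194,190,185,180): print(z,np.round(proj("scene",[627.3,273.7,z]),1))
im=cv2.imread("pics/s2.png");cv2.imwrite("pics/s2c.png",cv2.resize(im[200:360,200:420],None,fx=3.6,fy=3.6,interpolation=cv2.INTER_CUBIC))
```

```text
194 [388.7 340.8]
190 [388.4 344.4]
185 [387.9 349. ]
180 [387.4 353.5]
```

View pics/s2c.png

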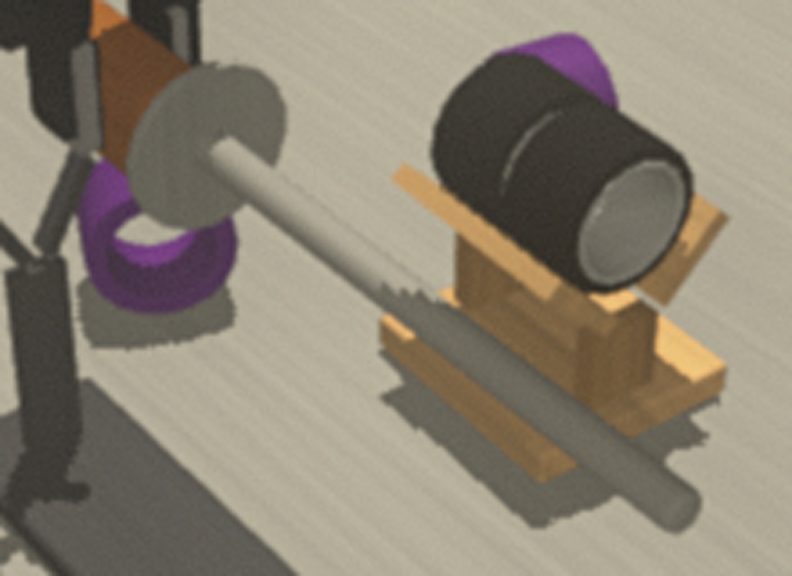

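Level (measured tip at (389.7,341.1), expected (388.7,340.8)). Move to the pre-insertion point.

Request:
{"api": "drive_tool", "payload": {
  "steps": [
    [0, 0, 0, 2.33, 0],
    [0.0307, 0.0175, 0, 0, 0],
    [0.0307, 0.0175, 0, 0, 0],
    [0.0307, 0.0175, 0, 0, 0],
    [0.0307, 0.0175, 0, 0, 0],
    [0.0307, 0.0175, 0, 0, 0],
    [0.0307, 0.0175, 0, 0, 0],
    [0.0307, 0.0175, 0, 0, 0],
    [0.0307, 0.0175, 0, 0, 0],
    [0.0307, 0.0175, 0, 0, 0],
    [0.0307, 0.0175, 0, 0, 0],
    [0, 0, 0, 0, 0],
    [0, 0, 0, 0, 0]
  ]
}}

```text
clock: 7.3
position: [431.7, -258.5, 176.6]
ee_rot: [-0.686, 0.727, 0.001, -0.0]
contact_force: [-0.6, 0.7, -0.5]
gripper_width: 22.9
```

Run:
```python
from h import *
plan([431.5,-258,73],0.056)
```

```text
clock 7.3 pos [ 431.7 -258.5  176.6] F [-0.6  0.7 -0.5] w 22.9
 rel rotvec deg [ 0.08  0.03 -0.09]
 delta now-axes [-4.000e-01  1.000e-01  1.036e+02]  delta after turn [ -0.5   0.3 103.6]
```

Request:
{"api": "drive_tool", "payload": {
  "steps": [
    [0, 0, 0.015, 0, 0],
    [0, 0, 0.02, 0, 0],
    [0, 0, 0.02, 0, 0],
    [0, 0, 0.02, 0, 0],
    [0, 0, 0.015, 0, 0],
    [0, 0, 0.0125, 0, 0],
    [0, 0, 0, 0, 0],
    [0, 0, 0, 0, 0]
  ]
}}

```text
clock: 8.1
position: [433.1, -257.5, 74.7]
ee_rot: [-0.688, 0.726, 0.0, -0.0]
contact_force: [-0.5, 0.3, -1.6]
gripper_width: 23.1
```

Run:
```python
from h import *
plan([431.5,-258,73],0.056)
im,d=arm.get_image("scene");cv2.imwrite("pics/s3.png",cv2.resize(im[170:350,200:460],None,fx=3,fy=3,interpolation=cv2.INTER_CUBIC))
im,d=arm.get_image("top");cv2.imwrite("pics/t3.png",cv2.resize(im[180:330,270:530],None,fx=3,fy=3,interpolation=cv2.INTER_CUBIC));np.save("pics/t3.npy",d)
```

```text
clock 8.1 pos [ 433.1 -257.5   74.7] F [-0.5  0.3 -1.6] w 23.1
 rel rotvec deg [ 0.03 -0.01  0.11]
 delta now-axes [0.6 1.6 1.7]  delta after turn [0.6 1.6 1.7]
```

View pics/s3.png

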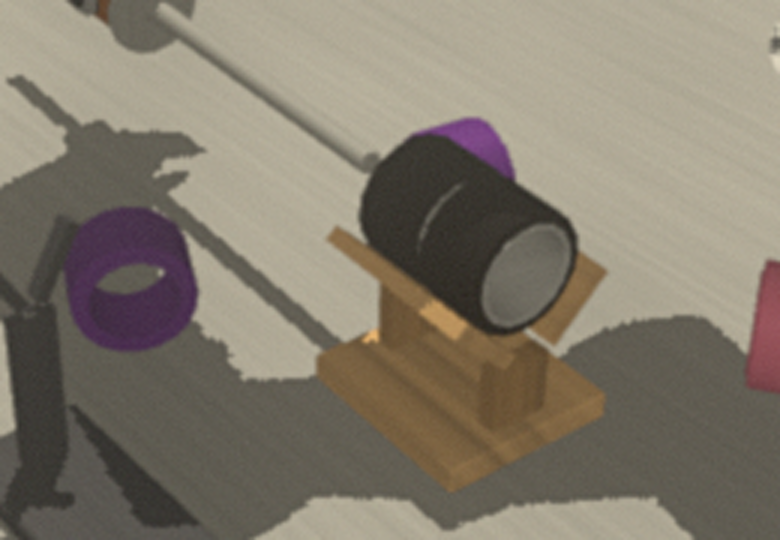

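View pics/t3.png

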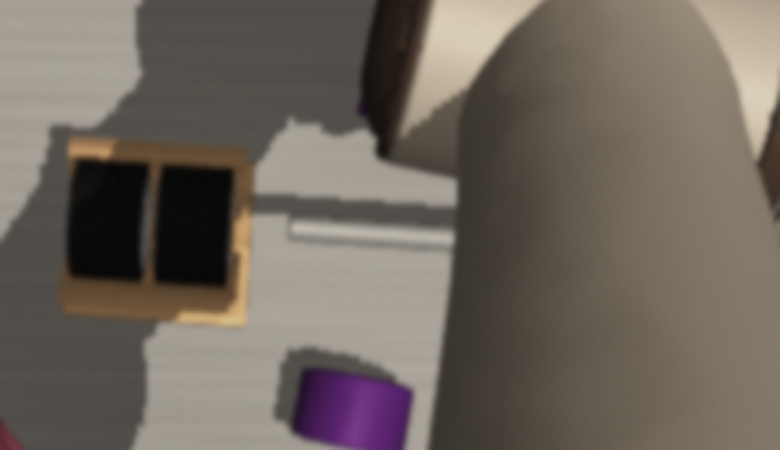

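Scene shows the tip just behind the sleeve pair and in line; top view shows the tip at about (366.7,256.3) right of the cradle. Check alignment by ray and by depth fit.

Run:
```python
from h import *
W=deproj("top",np.load("pics/t3.npy"))
for u in(375,390,410):
    w=W[245:270,u];k=w[:,2]>85;print(u,w[k].mean(0).round(1),w[k].max(0).round(1),"sleeve axis x",448.5+.056*(w[k].mean(0)[1]-46))
print(ray("top",366.7,256.3,93))
```

```text
375 [446.  -34.6  98.1] [450.8 -34.5 100.8] sleeve axis x 443.9840265152249
390 [444.2 -56.5  97.3] [449.4 -56.4  98.7] sleeve axis x 442.757626676724
410 [442.3 -85.6  96.9] [448.7 -85.3  99.7] sleeve axis x 441.1287789535357
[445.96941576 -22.74207067  93.        ]
```

Within about 2 mm. Insert, in two stages.

Request:
{"api": "drive_tool", "payload": {
  "steps": [
    [0, 0.0015, 0, 0, 0],
    [-0.01, 0, 0, 0, 0],
    [-0.01, 0, 0, 0, 0],
    [-0.01, 0, 0, 0, 0],
    [-0.01, 0, 0, 0, 0],
    [-0.01, 0, 0, 0, 0],
    [-0.01, 0, 0, 0, 0],
    [-0.01, 0, 0, 0, 0],
    [0, 0, 0, 0, 0]
  ]
}}

```text
clock: 9.1
position: [435.0, -187.0, 74.9]
ee_rot: [-0.688, 0.726, 0.0, -0.0]
contact_force: [0.2, -0.2, -1.3]
gripper_width: 23.2
```

Run:
```python
from h import *
plan([442.1,-68,74.5],0.056)
im,d=arm.get_image("scene");cv2.imwrite("pics/s4.png",cv2.resize(im[170:350,200:460],None,fx=3,fy=3,interpolation=cv2.INTER_CUBIC))
```

```text
clock 9.1 pos [ 435.  -187.    74.9] F [ 0.2 -0.2 -1.3] w 23.2
 rel rotvec deg [0.   0.   0.11]
 delta now-axes [-119.2   -0.7    0.4]  delta after turn [-119.2   -0.4    0.4]
```

View pics/s4.png

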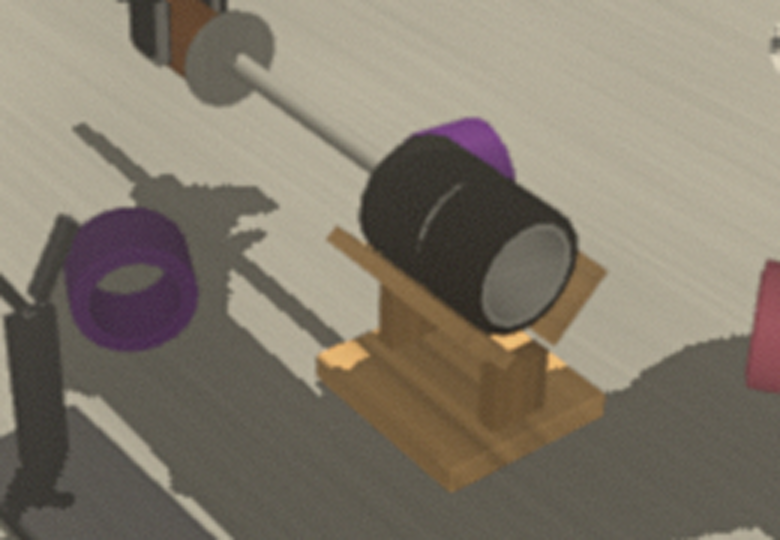

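The rod is inside the first sleeve (tip hidden, sleeves unmoved, no force). Continue.

Request:
{"api": "drive_tool", "payload": {
  "steps": [
    [-0.01, 0, 0, 0, 0],
    [-0.01, 0, 0, 0, 0],
    [-0.01, 0, 0, 0, 0],
    [-0.01, 0, 0, 0, 0],
    [-0.01, 0, 0, 0, 0],
    [-0.01, 0, 0, 0, 0],
    [-0.01, 0, 0, 0, 0],
    [-0.01, 0, 0, 0, 0],
    [-0.01, 0, 0, 0, 0],
    [-0.01, 0, 0, 0, 0],
    [-0.01, 0, 0, 0, 0],
    [-0.008, 0, 0, 0, 0],
    [0, 0, 0, 0, 0],
    [0, 0, 0, 0, 0]
  ]
}}

```text
clock: 10.55
position: [441.5, -70.1, 74.8]
ee_rot: [-0.687, 0.726, 0.0, -0.0]
contact_force: [0.1, -0.1, -0.7]
gripper_width: 23.3
```

Run:
```python
from h import *
plan([442.1,-68,74.5],0.056)
im,d=arm.get_image("scene");cv2.imwrite("pics/s5.png",cv2.resize(im[170:350,200:460],None,fx=3,fy=3,interpolation=cv2.INTER_CUBIC))
```

```text
clock 10.55 pos [441.5 -70.1  74.8] F [ 0.1 -0.1 -0.7] w 23.3
 rel rotvec deg [ 0.01 -0.    0.04]
 delta now-axes [-2.2 -0.5  0.3]  delta after turn [-2.2 -0.5  0.3]
```

View pics/s5.png

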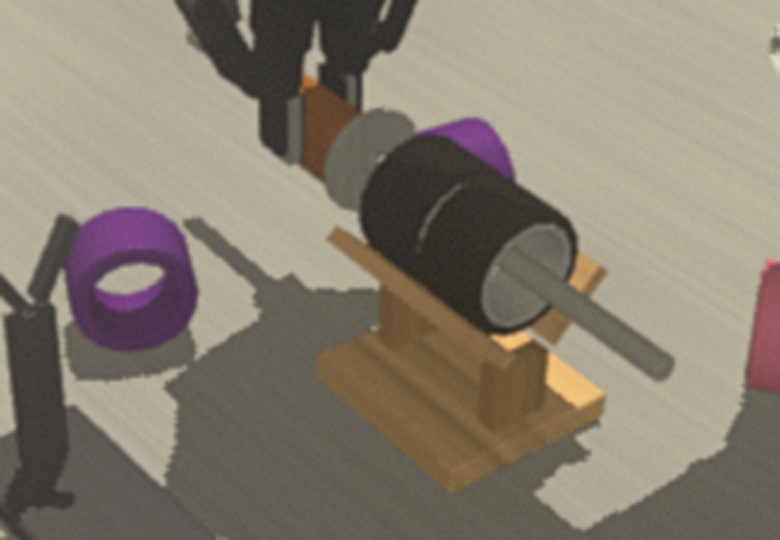

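The rod passes through both sleeves, centred in the hole, and sticks out of the far end. Lift gently.

Request:
{"api": "drive_tool", "payload": {
  "steps": [
    [0, 0, -0.005, 0, 0],
    [0, 0, -0.005, 0, 0],
    [0, 0, -0.003, 0, 0],
    [0, 0, -0.003, 0, 0],
    [0, 0, -0.003, 0, 0],
    [0, 0, -0.003, 0, 0],
    [0, 0, -0.004, 0, 0],
    [0, 0, -0.005, 0, 0],
    [0, 0, -0.005, 0, 0],
    [0, 0, -0.006, 0, 0],
    [0, 0, -0.006, 0, 0],
    [0, 0, -0.006, 0, 0],
    [0, 0, -0.006, 0, 0],
    [0, 0, -0.005, 0, 0],
    [0, 0, -0.003, 0, 0],
    [0, 0, 0, 0, 0],
    [0, 0, 0, 0, 0],
    [0, 0, 0, 0, 0]
  ]
}}

```text
clock: 12.4
position: [441.3, -70.3, 142.5]
ee_rot: [-0.687, 0.727, 0.0, -0.0]
contact_force: [0.1, 0.9, -2.6]
gripper_width: 23.0
```

Run:
```python
from h import *
plan([624.5,38.8,160],0.015)
im,d=arm.get_image("scene");cv2.imwrite("pics/s6.png",cv2.resize(im[120:320,220:480],None,fx=3,fy=3,interpolation=cv2.INTER_CUBIC))
s=arm.read_state()["position"]
for dz in(0,-5,-10,-15):print(dz,(np.array(proj("scene",[s[0]+.056*235,s[1]+235,s[2]+17.4+dz]))-[220,120])*3)
```

```text
clock 12.4 pos [441.3 -70.3 142.5] F [ 0.1  0.9 -2.6] w 23.0
 rel rotvec deg [ 0.04 -0.   -2.33]
 delta now-axes [-119.1 -176.8  -17.6]  delta after turn [-111.8 -181.5  -17.5]
0 [620.04758973 370.88653327]
-5 [618.5657163  382.14691424]
-10 [617.09569634 393.31722365]
-15 [615.63738819 404.39853792]
```

View pics/s6.png

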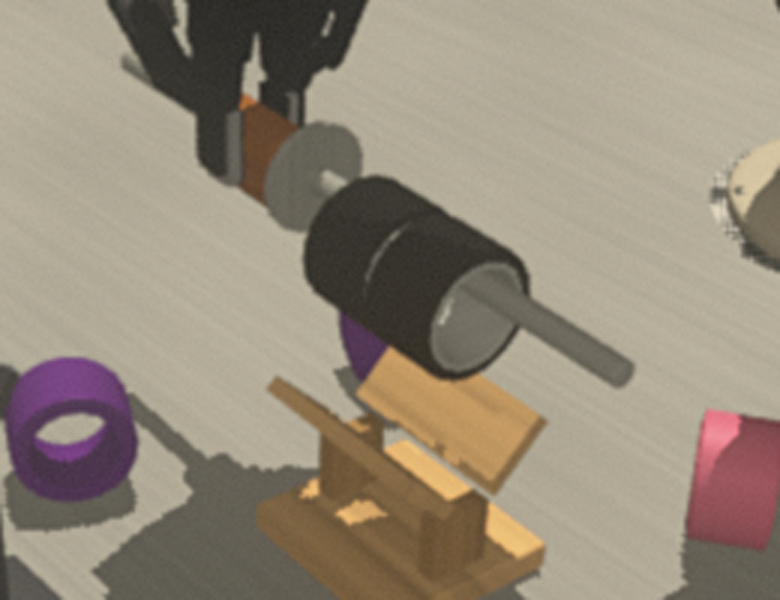

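Both sleeves hang on the rod, about 100 mm along the rod; tip at (621,375) in the crop versus (620,371) expected if level. Raise a little more and carry to above the stand.

Request:
{"api": "drive_tool", "payload": {
  "steps": [
    [0, 0, -0.005, -0.78, 0],
    [0, 0, -0.007, -0.78, 0],
    [0, 0, -0.0055, -0.77, 0],
    [-0.004, -0.0065, 0, 0, 0],
    [-0.008, -0.013, 0, 0, 0],
    [-0.008, -0.013, 0, 0, 0],
    [-0.008, -0.013, 0, 0, 0],
    [-0.008, -0.013, 0, 0, 0],
    [-0.008, -0.013, 0, 0, 0],
    [-0.008, -0.013, 0, 0, 0],
    [-0.008, -0.013, 0, 0, 0],
    [-0.008, -0.013, 0, 0, 0],
    [-0.008, -0.013, 0, 0, 0],
    [-0.008, -0.013, 0, 0, 0],
    [-0.008, -0.013, 0, 0, 0],
    [-0.008, -0.013, 0, 0, 0],
    [-0.008, -0.013, 0, 0, 0],
    [-0.004, -0.0065, 0, 0, 0],
    [0, 0, 0, 0, 0]
  ]
}}

```text
clock: 14.35
position: [626.0, 39.6, 159.7]
ee_rot: [-0.702, 0.712, 0.0, -0.0]
contact_force: [-0.1, 0.1, -1.9]
gripper_width: 23.1
```

Request:
{"api": "drive_tool", "payload": {
  "steps": [
    [0, 0, 0, 0, 0],
    [0, 0, 0, 0, 0],
    [0, 0, 0, 0, 0]
  ]
}}

```text
clock: 14.65
position: [624.7, 38.7, 160.5]
ee_rot: [-0.702, 0.712, 0.0, -0.0]
contact_force: [-0.4, 0.2, -2.8]
gripper_width: 23.3
```

Run:
```python
from h import *
plan([624.5,38.8,87.6],0.015)
im,d=arm.get_image("scene");cv2.imwrite("pics/s7.png",cv2.resize(im[180:480,160:480],None,fx=2,fy=2,interpolation=cv2.INTER_CUBIC))
im,d=arm.get_image("top");cv2.imwrite("pics/t7.png",cv2.resize(im[80:200,140:440],None,fx=2.6,fy=2.6,interpolation=cv2.INTER_CUBIC))
s=arm.read_state()["position"]
for dz in(0,-5,-10):print(dz,(np.array(proj("scene",[s[0]+.015*235,s[1]+235,s[2]+17.4+dz]))-[160,180])*2)
```

```text
clock 14.65 pos [624.7  38.7 160.5] F [-0.4  0.2 -2.8] w 23.3
 rel rotvec deg [ 0.01  0.   -0.02]
 delta now-axes [-0.1  0.2 72.9]  delta after turn [-0.1  0.2 72.9]
0 [452.62956996 351.89540518]
-5 [451.73917274 360.75603829]
-10 [450.85831722 369.52171887]
```

View pics/s7.png

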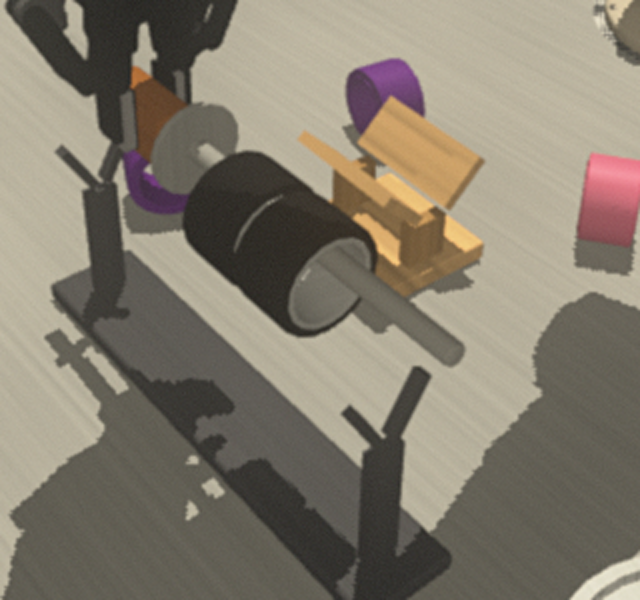

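View pics/t7.png

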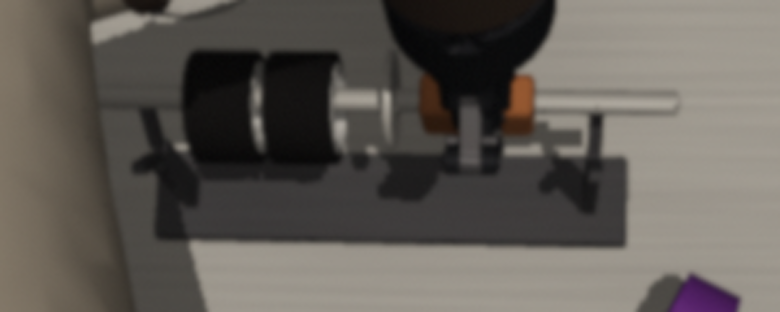

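Bar level over the stand (tip matches the predicted (453,352) in the crop), and the sleeves sit between the disc and the tip-fork line. Lower.

Request:
{"api": "drive_tool", "payload": {
  "steps": [
    [0, 0, 0.005, 0, 0],
    [0, 0, 0.007, 0, 0],
    [0, 0, 0.008, 0, 0],
    [0, 0, 0.008, 0, 0],
    [0, 0, 0.008, 0, 0],
    [0, 0, 0.008, 0, 0],
    [0, 0, 0.008, 0, 0],
    [0, 0, 0.006, 0, 0],
    [0, 0, 0.005, 0, 0],
    [0, 0, 0.004, 0, 0],
    [0, 0, 0.002, 0, 0],
    [0, 0, 0.002, 0, 0],
    [0, 0, 0, 0, 0],
    [0, 0, 0, 0, 0],
    [0, 0, 0, 0, 0]
  ]
}}

```text
clock: 16.25
position: [625.4, 39.0, 89.6]
ee_rot: [-0.702, 0.712, -0.0, 0.0]
contact_force: [0.6, 0.1, -2.8]
gripper_width: 23.3
```

Run:
```python
from h import *
plan([624.5,38.8,87.6],0.015)
im,d=arm.get_image("scene");cv2.imwrite("pics/s8.png",cv2.resize(im[180:480,160:480],None,fx=2,fy=2,interpolation=cv2.INTER_CUBIC))
```

```text
clock 16.25 pos [625.4  39.   89.6] F [ 0.6  0.1 -2.8] w 23.3
 rel rotvec deg [-0.03  0.01  0.  ]
 delta now-axes [0.2 0.9 2. ]  delta after turn [0.2 0.9 2. ]
```

View pics/s8.png

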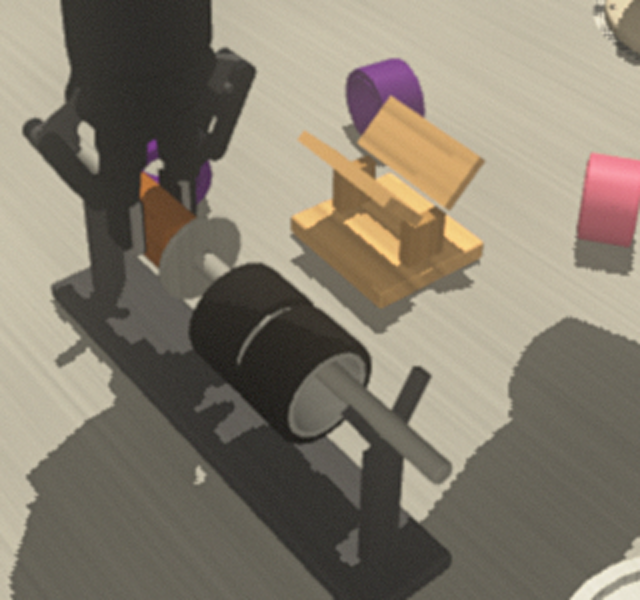

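In the forks, about 2 mm above the seat, sleeves short of the tip fork. Lower the last 2 mm.

Request:
{"api": "drive_tool", "payload": {
  "steps": [
    [0, 0.0007, 0.001, 0, 0],
    [0, 0, 0.001, 0, 0],
    [0, 0, 0.0005, 0, 0],
    [0, 0, 0, 0, 0],
    [0, 0, 0, 0, 0]
  ]
}}

```text
clock: 16.8
position: [624.6, 39.0, 87.6]
ee_rot: [-0.702, 0.712, -0.0, 0.0]
contact_force: [-2.9, 0.7, 5.0]
gripper_width: 23.1
```

Contact with the seat (+5 N, was −2.8 N). Release gently and withdraw upward.

Request:
{"api": "drive_tool", "payload": {
  "steps": [
    [0, 0, 0, 0, 0.026],
    [0, 0, 0, 0, 0.03],
    [0, 0, 0, 0, 0.04],
    [0, 0, 0, 0, 0.055],
    [0, 0, 0, 0, 0.07],
    [0, 0, 0, 0, 0.085],
    [0, 0, 0, 0, 0.085],
    [0, 0, 0, 0, 0.085],
    [0, 0, 0, 0, 0.085],
    [0, 0, 0, 0, 0.085]
  ]
}}

```text
clock: 17.8
position: [624.5, 39.0, 86.8]
ee_rot: [-0.702, 0.712, 0.0, 0.0]
contact_force: [-0.7, 0.5, 0.2]
gripper_width: 85.2
```

Request:
{"api": "drive_tool", "payload": {
  "steps": [
    [0, 0, -0.01, 0, 0.085],
    [0, 0, -0.02, 0, 0.085],
    [0, 0, -0.03, 0, 0.085],
    [0, 0, -0.03, 0, 0.085],
    [0, 0, -0.03, 0, 0.085],
    [0, 0, -0.03, 0, 0.085],
    [0, 0, 0, 0, 0.085],
    [0, 0, 0, 0, 0.085],
    [0, 0, 0, 0, 0.085],
    [0, 0, 0, 0, 0.085]
  ]
}}

```text
clock: 18.8
position: [623.8, 38.8, 235.5]
ee_rot: [-0.702, 0.712, 0.001, -0.001]
contact_force: [-0.7, 0.1, 0.2]
gripper_width: 84.7
```

Run:
```python
from h import *
plan([624.5,38.8,87.6],0.015)
im,d=arm.get_image("scene");cv2.imwrite("pics/s9.png",cv2.resize(im[180:480,160:480],None,fx=2,fy=2,interpolation=cv2.INTER_CUBIC))
im,d=arm.get_image("top");cv2.imwrite("pics/t9.png",cv2.resize(im[80:200,140:440],None,fx=2.6,fy=2.6,interpolation=cv2.INTER_CUBIC))
W=deproj("top",d);hsv=cv2.cvtColor(im,cv2.COLOR_BGR2HSV);v,u=np.mgrid[:480,:640]
m=(v>85)&(v<170)&(u>190)&(u<300)&(hsv[...,2]<50)&(W[...,2]>108)&(W[...,2]<125)
w=W[m];print("sleeves",np.percentile(w,[2,50,98],axis=0).round(1))
a=cv2.imread("pics/scene0.png");
im2,_=arm.get_image("wrist");cv2.imwrite("pics/w9.png",im2)
```

```text
clock 18.8 pos [623.8  38.8 235.5] F [-0.7  0.1  0.2] w 84.7
 rel rotvec deg [ 0.15 -0.04 -0.  ]
 delta now-axes [-1.000e-01 -1.100e+00  1.479e+02]  delta after turn [  0.   -0.7 147.9]
sleeves [[602.7 118.1 108.5]
 [622.  160.9 116.5]
 [646.9 235.2 121.6]]
```

View pics/s9.png

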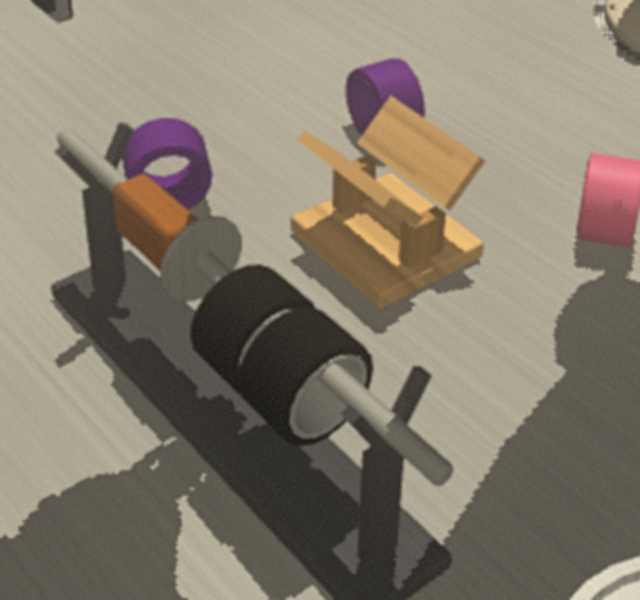

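View pics/t9.png

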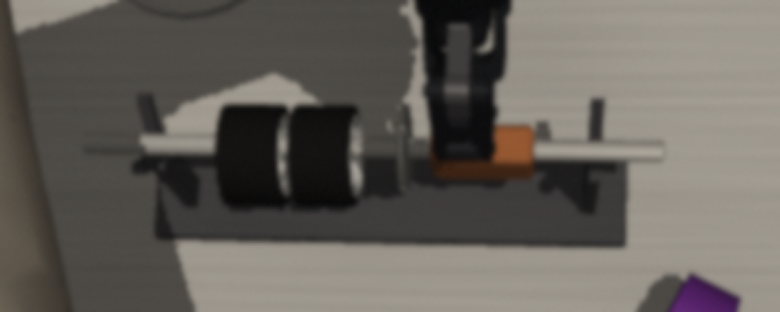

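View pics/w9.png

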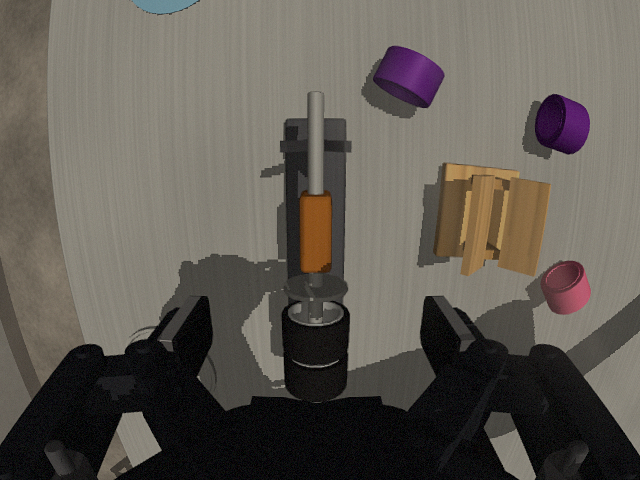

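All views agree. The bar lies in both forks, with its rear rod end at top column 395.8 (395.5 at the start) and its tip at (440,470) in the crop. Both sleeves hang between disc and tip fork, and the gripper is clear.

```bash
python3 -c "
from bench import arm
print(arm.job_done())"
```

```text
the job is handed in; nothing more can be done
None
```

The job is done and handed in at about 19 s on the clock; no verdict was reported. I took the bar out of the stand by its handle and ran the rod through both narrow sleeves. I lifted them together and laid the bar back in the two forks, the same way round.

- **Bar position:** the handle end of the rod shows within about 0.3 px of where it started in the top view. The TCP at release was within about 1 mm of where I first gripped the bar.
- **Sleeves:** both hang between the stop disc and the tip fork, roughly 75 to 155 mm along from the seat.
- **Forces:** wrist force readings stayed at about 6 N or less, and read about zero after release.
- **Clearance:** the open gripper was about 150 mm above the grasp height at hand-in. The pink and purple look-alikes were not touched.

One depth-based estimate of the sleeves' spread disagreed: its colour mask also picked up dark fork pixels, so it came out too long. I used the pixel edges in the top image for the sleeve figures instead. No other check failed.

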